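# Seat a ground test piece in the tilt stage and hold it at the index angle

### The arm

A 6-joint arm with a two-finger parallel gripper is mounted at the origin on a cart in front of the work surface, level with it; the furniture and walls round the work are solid. World frame = base frame: x ahead of the robot, y to its left, z up, the work surface at z = 0. Lengths are in mm, angles in rad, forces in N, time in s.
With the tool pointing down it reaches from about 275 to 1000 mm from the base axis. Payload 8.4 kg.
Tool frame: the origin (TCP) lies midway between the tips of the shut fingers; the grasp point (between the pads) lies 19 mm behind it; z points along the fingers, y is the line along which they close (so a half turn about z gives the same grasp; the last joint's range is limited). The gripper opens to 85 mm and grips with 20 to 120 N. Pads are 22 mm wide; open, the fingers measure 114 mm over their backs; the gripper's body (76 mm by 85 mm) begins 54 mm behind the grasp point. The pads swing forward as they close: fully open they stand 13 mm farther back than shut.
Start: joints at [1.335, 0.353, 1.633, -0, 1.155, -0.002], TCP at [144.796, 607.998, 231.281] pointing down, gripper open.
Joint ranges: [-2.63, 2.63], [-0.92, 2.1], [0.06, 2.66], [-1.3, 4.44], [0, 2.69], [-3.02, 3.02]. Speed limits (rad/s): [2.22, 2.22, 2.79, 3.14, 3.14, 3.14].

### API

Orientations are given as [roll, pitch, yaw] about the fixed x, y, z axes, in that order (R = Rz(yaw) Ry(pitch) Rx(roll)).
In Python, from rig import monitor, imaging, r gives the robot as it stands.
- The arm moves only by the tool drive_tool, never from a script. Its argument "plan" is a list of rows, each an object of numbers: "x", "y", "z": the shift along the tool's x, y, z in units of 50 mm (1.0 is 50 mm); "ax", "ay", "az": the turn, a rotation vector about the tool's x, y, z in units of 6 degrees (1.0 is 6 degrees); "hand": the finger opening in mm, from 0 to 85.4. In form: [{"x": .., "y": .., "z": .., "ax": .., "ay": .., "az": .., "hand": ..}, ...]. A call has 1 to 8 rows; each row is the pose to reach, as a shift and turn from the pose commanded when the call began, along the tool's axes at that moment; what a row does not reach only later rows make up. A row lasts 1/10 s, in which the tool goes at most 50 mm and 8.59 degrees, less where a joint would pass 70% of its speed; a pose out of reach is approached as far as the arm can. A call with a gripper value outside its range is refused whole. The fingers move at their own pace and stop on an object; "grip_force" is the grip in N (left out, the last holds). Time passes only in rows, so rows that repeat a pose let the fingers close. It gives the time, the measured TCP pose, the force, the opening and the grip force at its end, in the units of the state.
- monitor.sense(): the state, without advancing time (a new reading comes with each control period).
- imaging.grab_frame(name): name is "scene" or "top" or "wrist"; returns the picture (384x512x3 uint8, red, green, blue); there is no depth.
- imaging.camera_info(name): a dict with "mtx" (3x3 intrinsics, pixels), "R" (3x3) and "t" (3): a world point X has camera coordinates R X + t. Camera axes: x right, y down, z forward; pixel columns grow to the right and rows downward; lengths in mm; the calibration is good to about 2 mm. A picture is of the moment at which its call begins: read the wrist's pose just before it. camera_info takes no time and is no camera call; for the wrist camera it gives the pose at the moment of the call.
- r.sign_off(): hands the job in; it is judged then, once.
The state is a dict: "clock": time; "qpos": joint angles; "qvel": joint speeds; "joint_efforts": joint torques, N m; "eef_pos": TCP position; "tcp_rot": TCP orientation; "contact_force": force on the tool from outside, world axes, zero at the start; "wrist_torque": the same for the moment, N m; "opening": opening from 0.0 (shut) to 1.0 (fully open); "grasp_force": force on a finger pad.
Only numpy, scipy, OpenCV 4.12 (cv2) and the standard library are available. Lean on these libraries where they do the work, as an engineer would, in place of code of your own. Each camera call takes 0.05 s, during which the arm holds its last target. There are 200 camera calls.

### The job

Put the plain ground metal test piece (the one whose top has no spots) into the round recess of the tilt stage and press it in until it is flush with the plate, while the plate lies flat. Then take the stage's ball knob, swing the plate up until its pointer stands level with the index rider on the quadrant rail, and finish holding the knob there, since the plate falls back if let go. Do not shift the index rider, and leave the other test pieces and the loupe alone.

Things in the scene. Friction and masses are not known exactly. Their poses are not given: they have to be found in the camera images.
- plain_sample: plain grey ground metal disc, 38 mm diameter, 18 mm high, plain top without spots, about 0.11 to 0.22 kg; stands on the bench; origin at the centre of its underside, z up
- wide_sample: bystander: bright metal disc with three dark ring spots on top, 45 mm diameter, 16 mm high; origin at the centre of its underside
- tall_sample: bystander: grey metal disc with small dark spots on top, 41 mm diameter, 27 mm high, taller than the others; origin at the centre of its underside
- eye_loupe: bystander: black loupe, 36 mm diameter, 34 mm high; origin at the centre of its underside
- stage: tilt stage fixed to the bench: base plate 170 x 190 x 10 mm; hinge along its y at x = -60 mm, 42 mm above the bench, between two cheeks. At y = -84 mm a bent round steel rail (quadrant, 90 mm radius about the hinge) rises to 131 mm above the bench. Origin: centre of the base's underside; x points from the hinge side (near the robot) to the knob side, z up
- tilt_plate (a joint): tilt plate angle, rad: 0 = flat on its stop, grows as the knob end swings up, stop at 1.3; almost no friction, 0.35 kg: falls back unless held. Aluminium, 112 (along x) x 110 x 22 mm, from 10 to 122 mm from the hinge, top 11 mm above the hinge axis (53 mm above the bench when flat). A dark pointer sticks out of its -y side, 90 mm from the hinge, at mid thickness
- recess (a point): centre of the floor of the round recess in the tilt plate: recess 41 mm diameter, 18 mm deep, with a 2 mm chamfer, open at the plate's top; 66 mm from the hinge axis and 7 mm below it; x along the plate away from the hinge, z out of the plate's top
- plate_hinge (a point): point on the hinge axis of the tilt plate, in the middle; y along the axis; x and z turn with the plate
- ball_knob: black ball of 26 mm diameter (free to revolve about the rod) on a 10 mm thick rod that sticks out of the plate's far edge; origin at the ball's centre, 178 mm from the hinge axis in the direction of the plate's x, level with the axis when flat; nothing stands beside it
- index (a joint): angle of the index rider about the same hinge axis, rad: the plate angle to set (0.45 to 0.95). Plate and rider agree when joint tilt_plate equals this value. Very stiff, not to be moved
- index_mark (a point): the index rider: small dark steel block (16 x 14 x 18 mm) on the quadrant rail with a pale steel blade towards the plate; this point lies on the blade's line, 90 mm from the hinge axis, in the rail's plane; its x points away from the hinge
Mind the look-alikes: they are no part of the job. What is shaped like the plain_sample but orange or yellow is not meant.

How it is judged:
By the outcome, as a careful person would: the job done as asked, in the order asked, and still so for the second after the job is handed in, while the arm keeps its last pose, push and grip.
It also fails if it takes over 58 s, if anything falls off the work surface, if the arm or the gripper's body presses on something with over 40 N, if the wrist force passes 120 N, or if a joint passes its speed limit or range.

## Working session

There is one attempt and no reset: what is moved stays moved. The work goes in short steps, Python scripts to look and compute and a tool call to move; the robot and the scene stay as the last step left them, time stands still between calls to the robot, and variables do not carry over. Pictures are saved under pics/ and viewed, at most 10 in all, crops included, and the job is handed in when it is done.

Besides the shell and the picture viewer there is one more tool, called after "Call:" as name(argument=value, ...), one argument or row to a line, values as JSON. drive_tool: Moves the arm, as the interface text tells. Its arguments: {"type":"object","properties":{"plan":{"type":"array","items":{"type":"object","properties":{"x":{"type":"number"},"y":{"type":"number"},"z":{"type":"number"},"ax":{"type":"number"},"ay":{"type":"number"},"az":{"type":"number"},"hand":{"type":"number"}}}},"grip_force":{"type":"number"}},"required":["plan"]}

```bash
mkdir -p pics && python3 - <<'E'
from rig import monitor, imaging, r
import cv2,numpy as np
print(monitor.sense())
for n in("scene","top"):
    f=imaging.grab_frame(n); c=imaging.camera_info(n)
    print(n,np.round(c["mtx"],1).tolist(),(-np.array(c["R"]).T@c["t"]).round().tolist())
    cv2.imwrite(f"pics/{n}.png",cv2.resize(f[:,:,::-1],(800,600),interpolation=cv2.INTER_CUBIC))
E
```

```text
{'clock': 0.0, 'qpos': array([ 1.33459949e+00,  3.53622549e-01,  1.63414172e+00,  2.51051064e-05,
        1.15521159e+00, -2.40674647e-03]), 'qvel': array([-3.35651090e-04,  1.36489713e-03, -1.20243808e-03,  6.05038311e-04,
       -4.33234874e-05, -4.68364062e-04]), 'joint_efforts': array([-3.02638633e-03, -6.05241895e+01, -3.42057252e+01, -2.23430202e-04,
        9.31601564e-03,  2.38924656e-05]), 'eef_pos': array([144.674758  , 607.52831047, 230.57443103]), 'tcp_rot': array([-3.14020951e+00, -2.62830746e-05,  2.90779240e+00]), 'contact_force': array([0.66617353, 0.07828023, 0.09150066]), 'wrist_torque': array([ 0.03741375, -0.06402362,  0.01645799]), 'grasp_force': 0.0, 'opening': 1.00047870807079}
scene [[445.1, 0.0, 256.2], [0.0, 445.1, 191.0], [0.0, 0.0, 1.0]] [-101.0, -245.0, 740.0]
top [[356.5, 0.0, 261.6], [0.0, 356.5, 189.4], [0.0, 0.0, 1.0]] [449.0, 198.0, 1087.0]
```

View pics/scene.png

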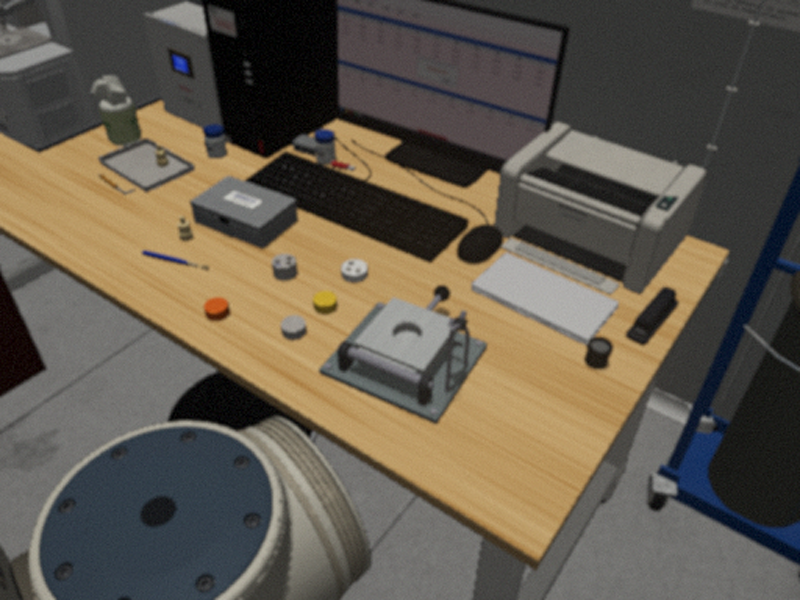

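View pics/top.png

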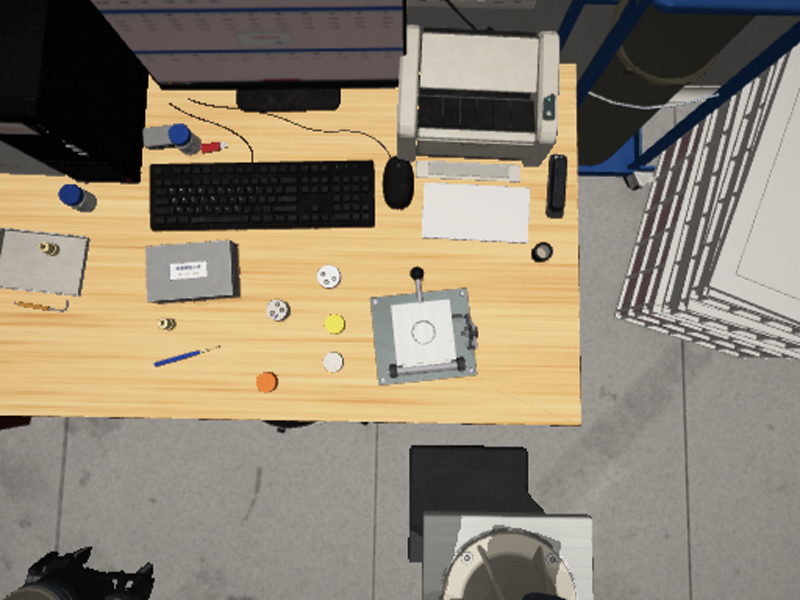

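The pictures show these disc-shaped candidates, in top-view pixels at 800x600: plain grey (333,362), yellow (334,324), orange (266,382), spotted tall (278,310) and three-spot wide (328,277). I choose (333,362), which is at (293,326) in the scene view. The stage is at about (425,335) with its knob at (417,273). Next is a close crop.

```bash
python3 - <<'E'
import cv2,numpy as np
from rig import imaging
f=imaging.grab_frame("top")[:,:,::-1]
c=f[165:255,195:315]   # x0=195,y0=165 scale 6.6
cv2.imwrite("pics/topc.png",cv2.resize(c,None,fx=6.6,fy=6.6,interpolation=cv2.INTER_CUBIC))
f=imaging.grab_frame("scene")[:,:,::-1]
c=f[175:270,170:320]  # scale 5.3
cv2.imwrite("pics/scenec.png",cv2.resize(c,None,fx=5.3,fy=5.3,interpolation=cv2.INTER_CUBIC))
E
```

```text
(no output)
```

View pics/topc.png

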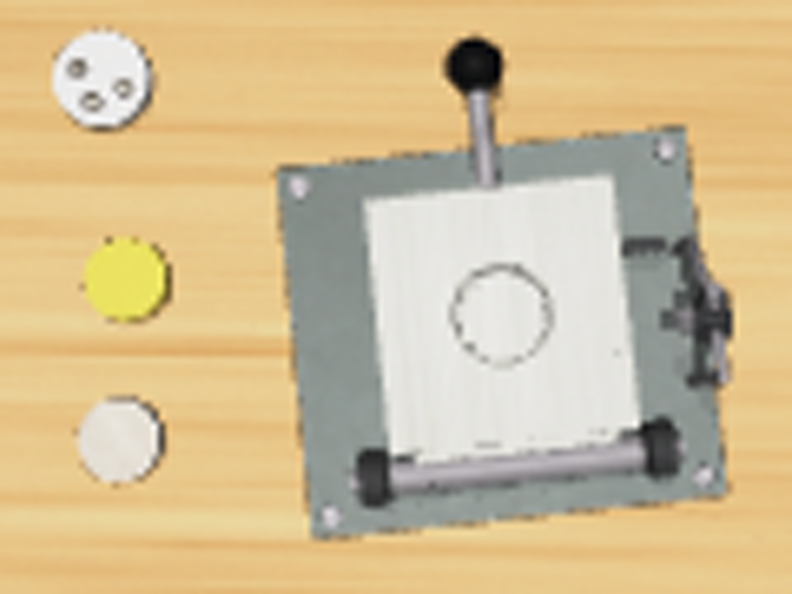

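View pics/scenec.png

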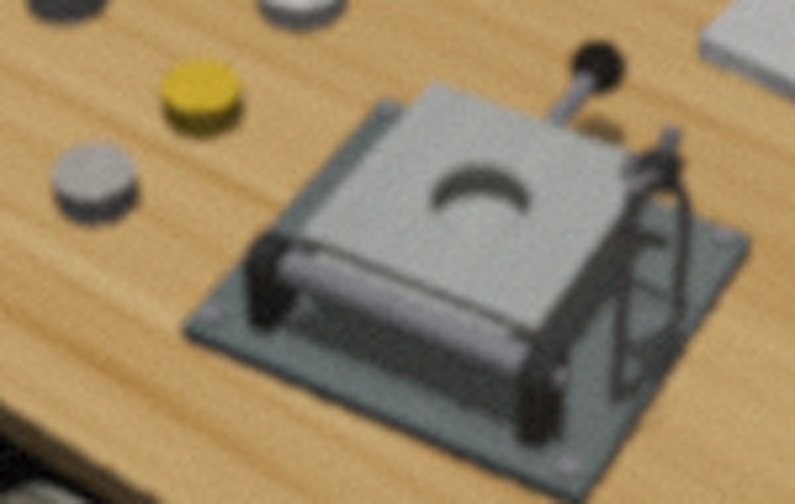

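```bash
cat > h.py <<'E'
import numpy as np, cv2
from rig import monitor, imaging, r
from scipy.optimize import least_squares
from scipy.spatial.transform import Rotation as Ro
def proj(c,X):
    p=(np.array(c["mtx"])@(np.array(c["R"])@np.atleast_2d(X).T+np.array(c["t"])[:,None])).T
    return p[:,:2]/p[:,2:]
def stage(p,L):  # p=x,y,yaw ; local->world
    L=np.atleast_2d(L).astype(float); c,s=np.cos(p[2]),np.sin(p[2])
    return np.c_[p[0]+c*L[:,0]-s*L[:,1],p[1]+s*L[:,0]+c*L[:,1],L[:,2]]
E
python3 - <<'E'
from h import *
T,S=imaging.camera_info("top"),imaging.camera_info("scene")
t=lambda a:np.array(a)/6.6+[195,165]-.42
s=lambda a:np.array(a)/5.3+[170,175]-.4
LT=[[85,95,10],[85,-95,10],[-85,-95,10],[-85,95,10],[6,0,53],[118,0,42]]; PT=t([[278,170],[686,128],[727,496],[314,538],[502,315],[474,65]])
LS=[[-85,95,10],[-85,-95,10],[85,-95,10],[118,0,42]]; PS=s([[188,330],[578,498],[748,240],[598,67]])
f=lambda p:np.r_[proj(T,stage(p,LT))-PT,proj(S,stage(p,LS))-PS].ravel()
o=least_squares(f,[450,150,.1]);print("stage",o.x,o.fun.reshape(-1,2).round(1).tolist())
g=lambda p:np.r_[proj(T,[[p[0],p[1],18]])-t([[119,440]]),proj(S,[[p[0],p[1],18]])-s([[95,172]])].ravel()
q=least_squares(g,[400,250]);print("sample",q.x,q.fun)
P=o.x
for n,L in(("recess",[6,0,53]),("knob",[118,0,42])):print(n,stage(P,L))
b=lambda a,y:stage(P,[-60+90*np.cos(a),y,42+90*np.sin(a)])
for a in np.arange(.4,1.01,.1):
  print(a.round(1),((proj(T,b(a,-84))-[195,165]+.42)*6.6).round(),((proj(S,b(a,-84))-[170,175]+.4)*5.3).round(),((proj(S,b(a,-68))-[170,175]+.4)*5.3).round())
w=imaging.camera_info("wrist");st=monitor.sense();R=Ro.from_euler("xyz",st["tcp_rot"]).as_matrix()
print("wrist cam in tool",R.T@(-np.array(w["R"]).T@w["t"]-st["eef_pos"]),(np.array(w["R"])@R).round(2).tolist(),w["mtx"][0])
print(R.round(3).tolist())
E
```

```text
stage [4.86335666e+02 1.64199745e+02 1.24000486e-01] [[0.0, -0.2], [0.4, -0.3], [0.7, 0.0], [0.2, 0.4], [0.5, -0.1], [0.5, 0.3], [-2.0, -1.1], [0.3, 0.1], [0.8, -1.1], [-0.4, 0.2]]
sample [433.97309883 335.32957721] [ 0.57080887  0.00312787 -0.37182724 -0.44161393]
recess [[492.28959698 164.94184294  53.        ]]
knob [[603.42963698 178.79433397  42.        ]]
0.4 [[697. 252.]] [[682. 201.]] [[646. 187.]]
0.5 [[700. 260.]] [[679. 192.]] [[643. 178.]]
0.6 [[703. 270.]] [[675. 185.]] [[639. 171.]]
0.7 [[707. 282.]] [[671. 180.]] [[635. 166.]]
0.8 [[711. 296.]] [[666. 177.]] [[629. 163.]]
0.9 [[714. 311.]] [[659. 176.]] [[622. 163.]]
1.0 [[718. 328.]] [[652. 178.]] [[615. 164.]]
wrist cam in tool [  74.43518236   -0.57257089 -141.89615909] [[-0.0, 1.0, 0.0], [-0.96, -0.0, -0.29], [-0.29, -0.0, 0.96]] [315.57881606   0.         252.93257032]
[[-0.973, 0.232, -0.0], [0.232, 0.973, -0.001], [-0.0, -0.001, -1.0]]
```

```bash
cat >> h.py <<'E'
P=np.array([486.3,164.2,.124])
def go(pos,yaw=P[2]+np.pi,pitch=0.):
    """units from the measured pose; pitch = lean about tool y"""
    st=monitor.sense();R=Ro.from_euler("xyz",st["tcp_rot"])
    G=Ro.from_euler("xyz",[np.pi,0,yaw])*Ro.from_euler("y",pitch)
    print("t",round(st["clock"],2),"pos",st["eef_pos"].round(1),"F",st["contact_force"].round(1),"open",round(st["opening"]*85.4,1))
    print("units",(R.inv().apply(np.array(pos)-st["eef_pos"])/50).round(3),(np.degrees((R.inv()*G).as_rotvec())/6).round(3))
E
python3 -c "
from h import *
go([434,335,110])"
```

```text
t 0.2 pos [144.7 607.7 230.9] F [0.2 0.2 1.2] open 85.5
units [-6.892 -3.964  2.42 ] [-8.000e-03 -1.000e-03 -3.417e+00]
```

Call:
drive_tool(
  plan=[
    {"x":-0.9,"y":-0.5,"z":0.3,"az":-0.5,"hand":85},
    {"x":-1.8,"y":-1.0,"z":0.6,"az":-1.0,"hand":85},
    {"x":-2.7,"y":-1.5,"z":0.9,"az":-1.5,"hand":85},
    {"x":-3.5,"y":-2.0,"z":1.2,"az":-2.0,"hand":85},
    {"x":-4.4,"y":-2.5,"z":1.5,"az":-2.5,"hand":85},
    {"x":-5.2,"y":-3.0,"z":1.8,"az":-3.0,"hand":85},
    {"x":-6.1,"y":-3.5,"z":2.1,"az":-3.42,"hand":85},
    {"x":-6.89,"y":-3.96,"z":2.42,"az":-3.42,"hand":85},
  ],
)

```text
invalid input
```

Call:
drive_tool(
  plan=[
    {"hand":70},
    {"hand":70},
    {"hand":70},
    {"hand":70},
  ],
)

```text
invalid input
```

```bash
python3 -c "
from h import *
go([434,335,110])
w=imaging.camera_info('wrist');f=imaging.grab_frame('wrist')[:,:,::-1]
print('pred',proj(w,[434,335,18]))
cv2.imwrite('pics/w1.png',cv2.resize(f,(800,600),interpolation=cv2.INTER_CUBIC))"
```

```text
t 0.2 pos [144.7 607.7 230.9] F [0.2 0.2 1.2] open 85.5
units [-6.892 -3.964  2.42 ] [-8.000e-03 -1.000e-03 -3.417e+00]
pred [[118.49578498 392.30768193]]
```

View pics/w1.png

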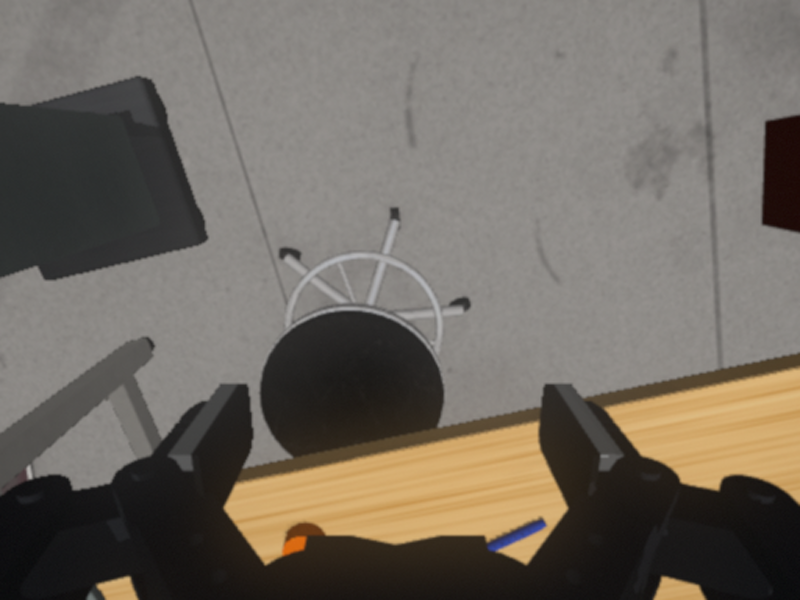

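The move was refused, so this wrist picture is from the start pose: floor, the bench edge and the orange disc at (303,540). I'll resend with every field filled in.

Call:
drive_tool(
  plan=[
    {"x":-0.9,"y":-0.5,"z":0.3,"ax":0,"ay":0,"az":-0.5,"hand":85},
    {"x":-1.8,"y":-1.0,"z":0.6,"ax":0,"ay":0,"az":-1.0,"hand":85},
    {"x":-2.7,"y":-1.5,"z":0.9,"ax":0,"ay":0,"az":-1.5,"hand":85},
    {"x":-3.5,"y":-2.0,"z":1.2,"ax":0,"ay":0,"az":-2.0,"hand":85},
    {"x":-4.4,"y":-2.5,"z":1.5,"ax":0,"ay":0,"az":-2.5,"hand":85},
    {"x":-5.2,"y":-3.0,"z":1.8,"ax":0,"ay":0,"az":-3.0,"hand":85},
    {"x":-6.1,"y":-3.5,"z":2.1,"ax":0,"ay":0,"az":-3.42,"hand":85},
    {"x":-6.89,"y":-3.96,"z":2.42,"ax":0,"ay":0,"az":-3.42,"hand":85},
  ],
  grip_force=30,
)

```text
clock: 1.05
eef_pos: [424.8, 344.3, 115.0]
tcp_rot: [3.141, 0.001, -3.016]
contact_force: [0.1, 0.5, 0.7]
opening: 0.993
grasp_force: 0.0
```

Call:
drive_tool(
  plan=[
    {"x":0,"y":0,"z":0,"ax":0,"ay":0,"az":0,"hand":60},
    {"x":0,"y":0,"z":0,"ax":0,"ay":0,"az":0,"hand":60},
    {"x":0,"y":0,"z":0,"ax":0,"ay":0,"az":0,"hand":60},
  ],
)

```text
clock: 1.35
eef_pos: [423.1, 346.3, 115.5]
tcp_rot: [3.141, 0.0, -3.017]
contact_force: [-0.6, -0.3, -0.0]
opening: 0.702
grasp_force: 0.0
```

```bash
python3 -c "
from h import *
go([434,335,110])
w=imaging.camera_info('wrist');f=imaging.grab_frame('wrist')[:,:,::-1]
print('pred',proj(w,[434,335,18])*1.5625)
cv2.imwrite('pics/w2.png',cv2.resize(f,(800,600),interpolation=cv2.INTER_CUBIC))"
```

```text
t 1.35 pos [423.1 346.3 115.5] F [-0.6 -0.3 -0. ] open 60.0
units [-0.189 -0.251  0.11 ] [0.004 0.001 0.004]
pred [[372.51301352 316.75896631]]
```

View pics/w2.png

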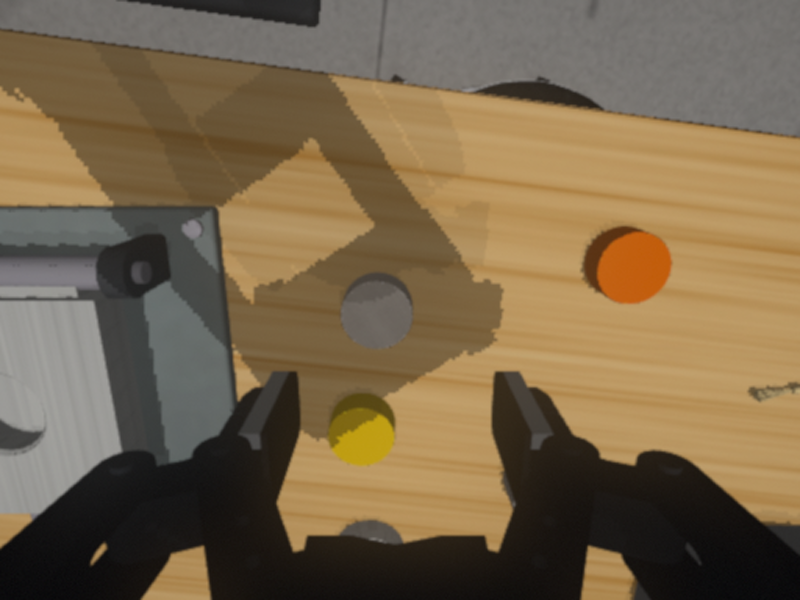

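The grey disc's top shows at (377,313). It is plain and has no spots, so it is the right piece. It reads about 2 mm from my estimate. Yellow is at (362,430), orange at (633,266).

Call:
drive_tool(
  plan=[
    {"x":-0.165,"y":-0.224,"z":0.6,"ax":0,"ay":0,"az":0,"hand":60},
    {"x":-0.165,"y":-0.224,"z":1.2,"ax":0,"ay":0,"az":0,"hand":60},
    {"x":-0.165,"y":-0.224,"z":1.7,"ax":0,"ay":0,"az":0,"hand":60},
    {"x":-0.165,"y":-0.224,"z":2.1,"ax":0,"ay":0,"az":0,"hand":60},
    {"x":-0.165,"y":-0.224,"z":2.23,"ax":0,"ay":0,"az":0,"hand":60},
    {"x":-0.165,"y":-0.224,"z":2.23,"ax":0,"ay":0,"az":0,"hand":60},
    {"x":-0.165,"y":-0.224,"z":2.23,"ax":0,"ay":0,"az":0,"hand":60},
  ],
)

```text
clock: 2.1
eef_pos: [433.2, 336.5, 4.6]
tcp_rot: [3.141, 0.001, -3.016]
contact_force: [-0.6, -0.3, -0.2]
opening: 0.705
grasp_force: 0.0
```

Call:
drive_tool(
  plan=[
    {"x":0,"y":0,"z":0,"ax":0,"ay":0,"az":0,"hand":48},
    {"x":0,"y":0,"z":0,"ax":0,"ay":0,"az":0,"hand":42},
    {"x":0,"y":0,"z":0,"ax":0,"ay":0,"az":0,"hand":38},
    {"x":0,"y":0,"z":0,"ax":0,"ay":0,"az":0,"hand":30},
    {"x":0,"y":0,"z":0,"ax":0,"ay":0,"az":0,"hand":30},
    {"x":0,"y":0,"z":0,"ax":0,"ay":0,"az":0,"hand":30},
  ],
  grip_force=30,
)

```text
clock: 2.7
eef_pos: [433.6, 336.3, 4.7]
tcp_rot: [3.14, 0.001, -3.018]
contact_force: [-1.3, 2.5, 8.0]
opening: 0.423
grasp_force: 29.2
```

Call:
drive_tool(
  plan=[
    {"x":0,"y":0,"z":-0.5,"ax":0,"ay":0,"az":0,"hand":30},
    {"x":0,"y":0,"z":-1.2,"ax":0,"ay":0,"az":0,"hand":30},
    {"x":0,"y":0,"z":-2,"ax":0,"ay":0,"az":0,"hand":30},
    {"x":0,"y":0,"z":-2,"ax":0,"ay":0,"az":0,"hand":30},
    {"x":0,"y":0,"z":-2,"ax":0,"ay":0,"az":0,"hand":30},
  ],
)

```text
clock: 3.2
eef_pos: [433.3, 335.7, 104.4]
tcp_rot: [3.141, 0.002, -3.017]
contact_force: [-0.1, -0.2, -2.5]
opening: 0.419
grasp_force: 31.4
```

```bash
python3 -c "
from h import *
go([492.3,164.9,105])
w=imaging.camera_info('wrist');f=imaging.grab_frame('wrist')[:,:,::-1]
for z in(-10,-5,0,5): 
  st=monitor.sense();print(z,proj(w,st['eef_pos']+[0,0,z])*1.5625)
cv2.imwrite('pics/w3.png',cv2.resize(f,(800,600),interpolation=cv2.INTER_CUBIC))"
```

```text
t 3.2 pos [433.3 335.7 104.4] F [-0.1 -0.2 -2.5] open 35.8
units [-0.748 -3.535 -0.014] [0.008 0.014 0.002]
-10 [[396.19564121 372.36282698]]
-5 [[396.22003974 379.02214696]]
0 [[396.24591003 386.0831645 ]]
5 [[396.27338936 393.58335619]]
```

View pics/w3.png

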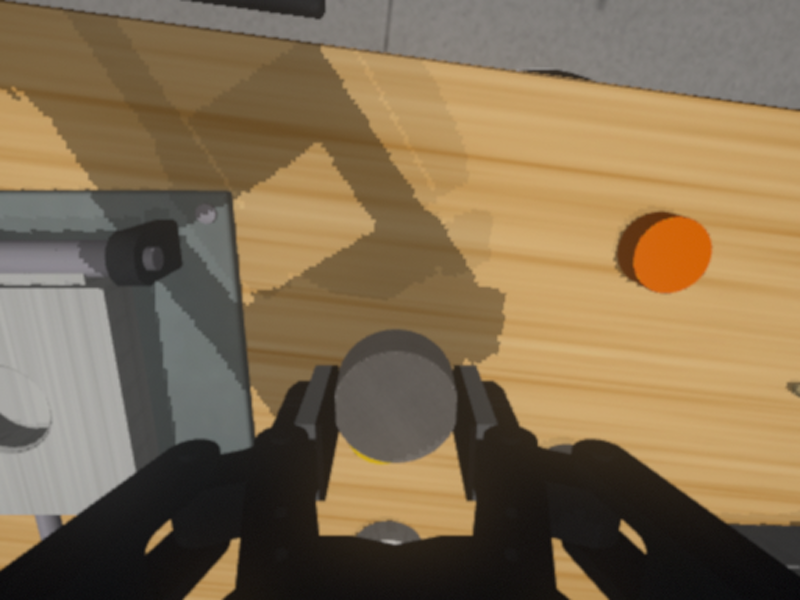

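The piece is held centred, with its top at (396,406) matching the tool axis. I'll move next to the recess and look at it with the same camera.

Call:
drive_tool(
  plan=[
    {"x":-0.2,"y":-0.7,"z":0,"ax":0,"ay":0,"az":0,"hand":30},
    {"x":-0.4,"y":-1.4,"z":0,"ax":0,"ay":0,"az":0,"hand":30},
    {"x":-0.4,"y":-2.0,"z":0,"ax":0,"ay":0,"az":0,"hand":30},
    {"x":-0.4,"y":-2.2,"z":0,"ax":0,"ay":0,"az":0,"hand":30},
    {"x":-0.4,"y":-2.2,"z":0,"ax":0,"ay":0,"az":0,"hand":30},
    {"x":-0.4,"y":-2.2,"z":0,"ax":0,"ay":0,"az":0,"hand":30},
  ],
)

```text
clock: 3.85
eef_pos: [466.1, 229.3, 103.0]
tcp_rot: [3.142, -0.001, -3.018]
contact_force: [-0.1, -0.2, -1.4]
opening: 0.42
grasp_force: 31.4
```

```bash
python3 -c "
from h import *
go([492.3,164.9,105])
w=imaging.camera_info('wrist');f=imaging.grab_frame('wrist')[:,:,::-1]
np.savez('w4.npz',**w)
for n,L in(('recess',[6,0,53]),('cornA',[-50,55,53]),('cornB',[-50,-55,53]),('cornC',[62,55,53])): print(n,proj(w,stage(P,L))*1.5625)
cv2.imwrite('pics/w4.png',cv2.resize(f,(800,600),interpolation=cv2.INTER_CUBIC))"
```

```text
t 3.85 pos [466.1 229.3 103. ] F [-0.1 -0.2 -1.4] open 35.9
units [-0.361 -1.343 -0.04 ] [ 0.    -0.01  -0.002]
recess [[240.30292736 372.69228667]]
cornA [[366.69273633 243.14040413]]
cornB [[ 87.75481761 243.26030045]]
cornC [[370.96048338 483.55086774]]
```

View pics/w4.png

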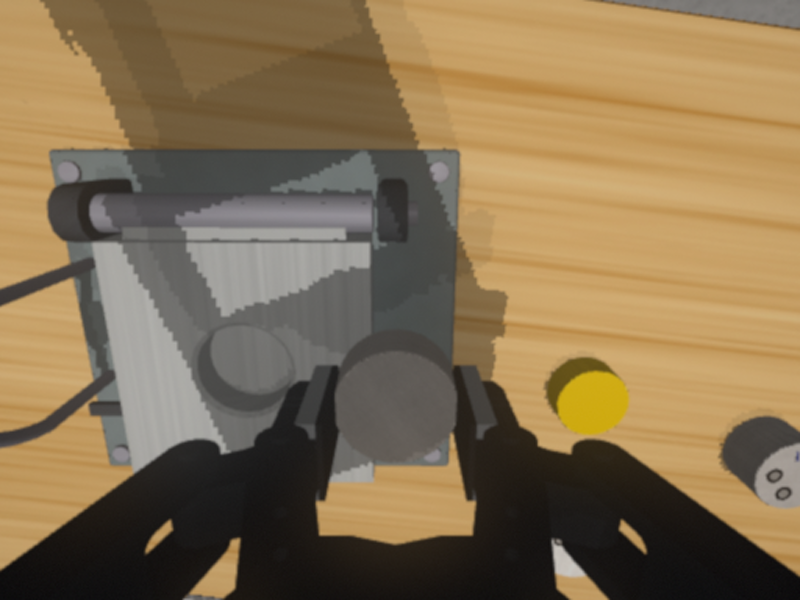

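The recess rim is centred at about (245,366) and the plate corners at (371,240), (93,240) and (374,482). All sit about (+4.5,-3.5) px from the model, so I'll correct by half of that, about 1 mm.

Call:
drive_tool(
  plan=[
    {"x":-0.35,"y":-0.6,"z":0,"ax":0,"ay":0,"az":0,"hand":30},
    {"x":-0.35,"y":-1.2,"z":0,"ax":0,"ay":0,"az":0,"hand":30},
    {"x":-0.35,"y":-1.325,"z":0.2,"ax":0,"ay":0,"az":0,"hand":30},
    {"x":-0.35,"y":-1.325,"z":0.5,"ax":0,"ay":0,"az":0,"hand":30},
    {"x":-0.35,"y":-1.325,"z":0.8,"ax":0,"ay":0,"az":0,"hand":30},
    {"x":-0.35,"y":-1.325,"z":0.8,"ax":0,"ay":0,"az":0,"hand":30},
    {"x":-0.35,"y":-1.325,"z":0.8,"ax":0,"ay":0,"az":0,"hand":30},
  ],
)

```text
clock: 4.6
eef_pos: [491.6, 166.2, 63.4]
tcp_rot: [-3.142, -0.001, -3.016]
contact_force: [-0.5, 0.7, -1.8]
opening: 0.412
grasp_force: 31.4
```

```bash
python3 -c "
from h import *
go(stage(P,[6,0,50])[0])"
```

```text
t 4.6 pos [491.6 166.2  63.4] F [-0.5  0.7 -1.8] open 35.2
units [-0.009 -0.026  0.269] [-0.    -0.009  0.013]
```

Lower gently to z≈53.

Call:
drive_tool(
  plan=[
    {"x":0,"y":0,"z":0.07,"ax":0,"ay":0,"az":0,"hand":30},
    {"x":0,"y":0,"z":0.12,"ax":0,"ay":0,"az":0,"hand":30},
    {"x":0,"y":0,"z":0.16,"ax":0,"ay":0,"az":0,"hand":30},
    {"x":0,"y":0,"z":0.2,"ax":0,"ay":0,"az":0,"hand":30},
    {"x":0,"y":0,"z":0.2,"ax":0,"ay":0,"az":0,"hand":30},
  ],
)

```text
clock: 5.1
eef_pos: [492.0, 165.3, 53.5]
tcp_rot: [-3.142, -0.0, -3.017]
contact_force: [0.3, 0.1, -1.3]
opening: 0.415
grasp_force: 31.4
```

Call:
drive_tool(
  plan=[
    {"x":0,"y":0,"z":0.03,"ax":0,"ay":0,"az":0,"hand":30},
    {"x":0,"y":0,"z":0.06,"ax":0,"ay":0,"az":0,"hand":30},
    {"x":0,"y":0,"z":0.09,"ax":0,"ay":0,"az":0,"hand":30},
    {"x":0,"y":0,"z":0.09,"ax":0,"ay":0,"az":0,"hand":30},
  ],
)

```text
clock: 5.5
eef_pos: [492.4, 165.4, 51.8]
tcp_rot: [3.142, 0.0, -3.017]
contact_force: [-10.0, -3.0, 35.8]
opening: 0.421
grasp_force: 51.9
```

Call:
drive_tool(
  plan=[
    {"x":0.02,"y":0,"z":-0.06,"ax":0,"ay":0,"az":0,"hand":30},
    {"x":0.02,"y":0,"z":-0.06,"ax":0,"ay":0,"az":0,"hand":30},
    {"x":0.02,"y":0,"z":-0.06,"ax":0,"ay":0,"az":0,"hand":30},
    {"x":0.02,"y":0,"z":-0.01,"ax":0,"ay":0,"az":0,"hand":30},
    {"x":0.02,"y":0,"z":-0.01,"ax":0,"ay":0,"az":0,"hand":30},
  ],
)

```text
clock: 6.0
eef_pos: [491.2, 165.2, 51.8]
tcp_rot: [-3.141, -0.0, -3.017]
contact_force: [-9.4, -3.5, 36.9]
opening: 0.416
grasp_force: 52.2
```

Call:
drive_tool(
  plan=[
    {"x":-0.01,"y":0,"z":-0.06,"ax":0,"ay":0,"az":0,"hand":30},
    {"x":-0.01,"y":0,"z":-0.06,"ax":0,"ay":0,"az":0,"hand":30},
    {"x":-0.01,"y":0,"z":-0.06,"ax":0,"ay":0,"az":0,"hand":40},
    {"x":-0.01,"y":0,"z":-0.06,"ax":0,"ay":0,"az":0,"hand":46},
    {"x":-0.01,"y":0,"z":-0.06,"ax":0,"ay":0,"az":0,"hand":52},
    {"x":-0.01,"y":0,"z":-0.06,"ax":0,"ay":0,"az":0,"hand":52},
  ],
)

```text
clock: 6.6
eef_pos: [491.5, 165.3, 52.5]
tcp_rot: [-3.142, -0.0, -3.017]
contact_force: [-0.4, -0.4, -1.2]
opening: 0.61
grasp_force: 0.0
```

Call:
drive_tool(
  plan=[
    {"x":0,"y":0,"z":-0.6,"ax":0,"ay":0,"az":0,"hand":52},
    {"x":0,"y":0,"z":-1.4,"ax":0,"ay":0,"az":0,"hand":52},
    {"x":0.4,"y":0,"z":-1.7,"ax":0,"ay":0,"az":0,"hand":52},
    {"x":0.4,"y":0,"z":-1.7,"ax":0,"ay":0,"az":0,"hand":52},
    {"x":0.4,"y":0,"z":-1.7,"ax":0,"ay":0,"az":0,"hand":52},
  ],
)

```text
clock: 7.1
eef_pos: [471.8, 162.8, 137.6]
tcp_rot: [3.141, 0.001, -3.017]
contact_force: [-0.7, 0.1, -0.2]
opening: 0.606
grasp_force: 0.0
```

```bash
python3 -c "
from h import *
go(stage(P,[6,0,60])[0])
w=imaging.camera_info('wrist');f=imaging.grab_frame('wrist')[:,:,::-1]
for n,L in(('recess',[6,0,53]),('cornA',[-50,55,53]),('cornB',[-50,-55,53]),('tip',[30,-70,42])): print(n,proj(w,stage(P,L))*1.5625)
for a in(.5,.7,.9): print(a,proj(w,stage(P,[-60+90*np.cos(a),-84,42+90*np.sin(a)]))*1.5625)
cv2.imwrite('pics/w5.png',cv2.resize(f,(800,600),interpolation=cv2.INTER_CUBIC))"
```

```text
t 7.1 pos [471.8 162.8 137.6] F [-0.7  0.1 -0.2] open 51.8
units [-0.411 -0.009  1.553] [0.001 0.006 0.005]
recess [[396.15538899 346.40482965]]
cornA [[515.17996961 234.28070352]]
cornB [[277.35256008 234.20854946]]
tip [[264.44113526 380.09066616]]
0.5 [[205.91933123 401.93238551]]
0.7 [[189.6888035  397.78539319]]
0.9 [[172.13508299 383.32094475]]
```

View pics/w5.png

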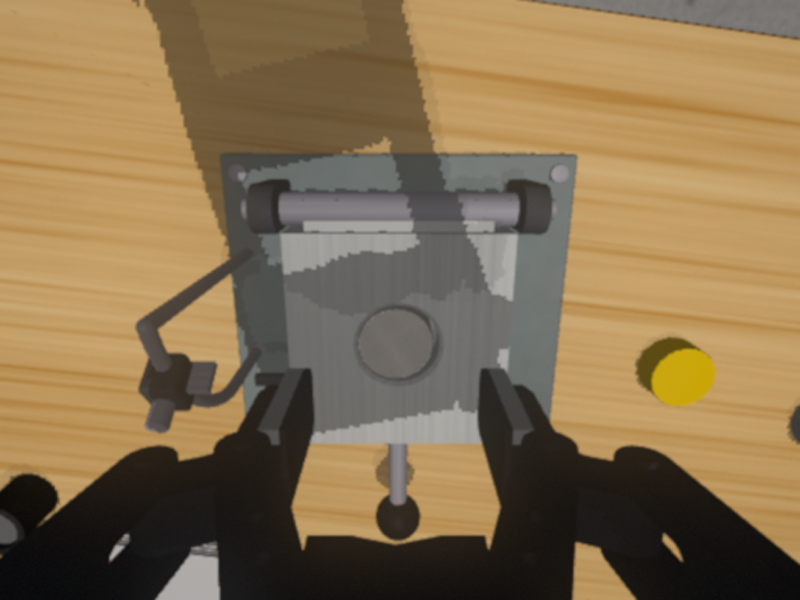

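The piece sits in the recess at (396,343), and the plate matches the model within 1 mm. The rider block is at (167,383) with its blade at (202,378). Now I'll shut the fingers and press.

Call:
drive_tool(
  plan=[
    {"x":-0.2,"y":0,"z":0.4,"ax":0,"ay":0,"az":0,"hand":0},
    {"x":-0.41,"y":0,"z":0.8,"ax":0,"ay":0,"az":0,"hand":0},
    {"x":-0.41,"y":0,"z":1.2,"ax":0,"ay":0,"az":0,"hand":0},
    {"x":-0.41,"y":0,"z":1.2,"ax":0,"ay":0,"az":0,"hand":0},
    {"x":-0.41,"y":0,"z":1.2,"ax":0,"ay":0,"az":0,"hand":0},
    {"x":-0.41,"y":0,"z":1.2,"ax":0,"ay":0,"az":0,"hand":0},
  ],
)

```text
clock: 7.75
eef_pos: [492.4, 165.4, 78.1]
tcp_rot: [3.142, 0.0, -3.017]
contact_force: [0.2, 0.6, -0.4]
opening: -0.003
grasp_force: 0.0
```

Call:
drive_tool(
  plan=[
    {"x":0,"y":0,"z":0.12,"ax":0,"ay":0,"az":0,"hand":0},
    {"x":0,"y":0,"z":0.24,"ax":0,"ay":0,"az":0,"hand":0},
    {"x":0,"y":0,"z":0.36,"ax":0,"ay":0,"az":0,"hand":0},
    {"x":0,"y":0,"z":0.4,"ax":0,"ay":0,"az":0,"hand":0},
    {"x":0,"y":0,"z":0.4,"ax":0,"ay":0,"az":0,"hand":0},
  ],
)

```text
clock: 8.25
eef_pos: [491.7, 165.2, 57.2]
tcp_rot: [-3.141, -0.001, -3.017]
contact_force: [0.4, -0.7, 0.3]
opening: -0.001
grasp_force: 0.0
```

Call:
drive_tool(
  plan=[
    {"x":0,"y":0,"z":0.04,"ax":0,"ay":0,"az":0,"hand":0},
    {"x":0,"y":0,"z":0.07,"ax":0,"ay":0,"az":0,"hand":0},
    {"x":0,"y":0,"z":0.09,"ax":0,"ay":0,"az":0,"hand":0},
    {"x":0,"y":0,"z":0.09,"ax":0,"ay":0,"az":0,"hand":0},
  ],
)

```text
clock: 8.65
eef_pos: [492.0, 165.3, 53.1]
tcp_rot: [-3.142, -0.0, -3.017]
contact_force: [0.3, 0.1, 0.2]
opening: 0.003
grasp_force: 0.0
```

Call:
drive_tool(
  plan=[
    {"x":0,"y":0,"z":0.01,"ax":0,"ay":0,"az":0,"hand":0},
    {"x":0,"y":0,"z":0.02,"ax":0,"ay":0,"az":0,"hand":0},
    {"x":0,"y":0,"z":0.03,"ax":0,"ay":0,"az":0,"hand":0},
    {"x":0,"y":0,"z":0.03,"ax":0,"ay":0,"az":0,"hand":0},
  ],
)

```text
clock: 9.05
eef_pos: [492.2, 165.3, 52.7]
tcp_rot: [3.142, 0.0, -3.017]
contact_force: [-3.8, -1.8, 14.3]
opening: 0.001
grasp_force: 7.3
```

Call:
drive_tool(
  plan=[
    {"x":0,"y":0,"z":0.015,"ax":0,"ay":0,"az":0,"hand":0},
    {"x":0,"y":0,"z":0.015,"ax":0,"ay":0,"az":0,"hand":0},
    {"x":0,"y":0,"z":0.015,"ax":0,"ay":0,"az":0,"hand":0},
  ],
)

```text
clock: 9.35
eef_pos: [492.2, 165.4, 52.7]
tcp_rot: [3.141, 0.0, -3.017]
contact_force: [-5.4, -2.6, 24.0]
opening: 0.001
grasp_force: 12.1
```

Call:
drive_tool(
  plan=[
    {"x":0,"y":0,"z":-0.5,"ax":0,"ay":0,"az":0,"hand":0},
    {"x":0,"y":0,"z":-1.2,"ax":0,"ay":0,"az":0,"hand":50},
    {"x":-1.0,"y":0,"z":-1.2,"ax":0,"ay":0,"az":0,"hand":50},
    {"x":-2.0,"y":0,"z":-1.2,"ax":0,"ay":0,"az":0,"hand":50},
    {"x":-2.22,"y":0,"z":-1.2,"ax":0,"ay":0,"az":0,"hand":50},
    {"x":-2.22,"y":0,"z":-1.2,"ax":0,"ay":0,"az":0,"hand":50},
    {"x":-2.22,"y":0,"z":-1.2,"ax":0,"ay":0,"az":0,"hand":50},
  ],
)

```text
clock: 10.05
eef_pos: [600.6, 178.7, 110.2]
tcp_rot: [-3.141, -0.002, -3.017]
contact_force: [-1.1, -0.2, -0.4]
opening: 0.582
grasp_force: 0.0
```

```bash
python3 -c "
from h import *
go(stage(P,[118,0,30])[0])"
```

```text
t 10.05 pos [600.6 178.7 110.2] F [-1.1 -0.2 -0.4] open 49.7
units [-0.06  -0.004  1.603] [-0.003 -0.023  0.002]
```

Call:
drive_tool(
  plan=[
    {"x":-0.06,"y":0,"z":0.6,"ax":0,"ay":0,"az":0,"hand":50},
    {"x":-0.06,"y":0,"z":1.2,"ax":0,"ay":0,"az":0,"hand":50},
    {"x":-0.06,"y":0,"z":1.7,"ax":0,"ay":0,"az":0,"hand":50},
    {"x":-0.06,"y":0,"z":1.7,"ax":0,"ay":0,"az":0,"hand":50},
    {"x":-0.06,"y":0,"z":1.7,"ax":0,"ay":0,"az":0,"hand":50},
  ],
)

```text
clock: 10.55
eef_pos: [603.9, 179.3, 26.1]
tcp_rot: [-3.141, -0.002, -3.017]
contact_force: [0.5, 0.1, 0.7]
opening: 0.586
grasp_force: 0.0
```

Call:
drive_tool(
  plan=[
    {"x":0,"y":0,"z":0,"ax":0,"ay":0,"az":0,"hand":36},
    {"x":0,"y":0,"z":0,"ax":0,"ay":0,"az":0,"hand":28},
    {"x":0,"y":0,"z":0,"ax":0,"ay":0,"az":0,"hand":18},
    {"x":0,"y":0,"z":0,"ax":0,"ay":0,"az":0,"hand":18},
    {"x":0,"y":0,"z":0,"ax":0,"ay":0,"az":0,"hand":18},
  ],
)

```text
clock: 11.05
eef_pos: [605.9, 180.6, 27.6]
tcp_rot: [3.14, 0.002, -3.018]
contact_force: [-1.1, 6.3, 4.5]
opening: 0.281
grasp_force: 29.1
```

```bash
cat >> h.py <<'E'
def knob(th,pitch,back,q=None):
    "TCP goal with ball at plate angle th, tool leaned by pitch, ball 'back' mm behind the TCP"
    b=stage(P,[-60+178*np.cos(th),0,42+178*np.sin(th)])[0]
    G=Ro.from_euler("xyz",[np.pi,0,P[2]+np.pi])*Ro.from_euler("y",pitch)
    print("th",th,"lean z",G.apply([0,0,1]).round(2)); go(b+back*G.apply([0,0,1]),pitch=pitch)
E
python3 -c "
from h import *
bk=42-monitor.sense()['eef_pos'][2]; print(bk)
for th in (0,.1,.3,.5,.7,.8,.85): knob(th,-th/2,bk)" | grep -v ^t' '
```

```text
14.41673682629769
th 0 lean z [-0.  0. -1.]
units [ 0.053 -0.031 -0.   ] [ 0.015  0.021 -0.   ]
th 0.1 lean z [ 0.05  0.01 -1.  ]
units [ 0.056 -0.03  -0.356] [ 0.015 -0.457 -0.   ]
th 0.3 lean z [ 0.15  0.02 -0.99]
units [ 0.167 -0.029 -1.056] [ 1.500e-02 -1.412e+00 -1.000e-03]
th 0.5 lean z [ 0.25  0.03 -0.97]
units [ 0.414 -0.028 -1.717] [ 1.500e-02 -2.367e+00 -2.000e-03]
th 0.7 lean z [ 0.34  0.04 -0.94]
units [ 0.787 -0.027 -2.313] [ 1.500e-02 -3.322e+00 -3.000e-03]
th 0.8 lean z [ 0.39  0.05 -0.92]
units [ 1.015 -0.027 -2.579] [ 1.500e-02 -3.799e+00 -3.000e-03]
th 0.85 lean z [ 0.41  0.05 -0.91]
units [ 1.139 -0.026 -2.703] [ 1.500e-02 -4.038e+00 -3.000e-03]
```

Call:
drive_tool(
  plan=[
    {"x":0.0,"y":0,"z":-0.18,"ax":0,"ay":-0.24,"az":0,"hand":18},
    {"x":0.01,"y":0,"z":-0.36,"ax":0,"ay":-0.48,"az":0,"hand":18},
    {"x":0.06,"y":0,"z":-0.71,"ax":0,"ay":-0.95,"az":0,"hand":18},
    {"x":0.12,"y":0,"z":-1.06,"ax":0,"ay":-1.43,"az":0,"hand":18},
    {"x":0.12,"y":0,"z":-1.06,"ax":0,"ay":-1.43,"az":0,"hand":18},
  ],
  grip_force=40,
)

```text
clock: 11.55
eef_pos: [599.6, 179.9, 81.9]
tcp_rot: [3.14, 0.155, -3.017]
contact_force: [0.9, 5.5, -3.7]
opening: 0.275
grasp_force: 39.5
```

```bash
python3 -c "
from h import *
for th in (.3,.5,.7,.8,.85): knob(th,-th/2,15.4)"
```

```text
th 0.3 lean z [ 0.15  0.02 -0.99]
t 11.55 pos [599.6 179.9  81.9] F [ 0.9  5.5 -3.7] open 23.5
units [ 0.049 -0.031  0.044] [0.017 0.051 0.001]
th 0.5 lean z [ 0.25  0.03 -0.97]
t 11.55 pos [599.6 179.9  81.9] F [ 0.9  5.5 -3.7] open 23.5
units [ 0.19  -0.03  -0.647] [ 0.018 -0.904  0.   ]
th 0.7 lean z [ 0.34  0.04 -0.94]
t 11.55 pos [599.6 179.9  81.9] F [ 0.9  5.5 -3.7] open 23.5
units [ 0.465 -0.029 -1.293] [ 1.800e-02 -1.859e+00 -1.000e-03]
th 0.8 lean z [ 0.39  0.05 -0.92]
t 11.55 pos [599.6 179.9  81.9] F [ 0.9  5.5 -3.7] open 23.5
units [ 0.65  -0.028 -1.591] [ 1.800e-02 -2.337e+00 -1.000e-03]
th 0.85 lean z [ 0.41  0.05 -0.91]
t 11.55 pos [599.6 179.9  81.9] F [ 0.9  5.5 -3.7] open 23.5
units [ 0.753 -0.028 -1.733] [ 1.800e-02 -2.575e+00 -1.000e-03]
```

Forces are small. On to about 0.8.

Call:
drive_tool(
  plan=[
    {"x":0.06,"y":0,"z":-0.35,"ax":0,"ay":-0.48,"az":0,"hand":18},
    {"x":0.16,"y":0,"z":-0.69,"ax":0,"ay":-0.95,"az":0,"hand":18},
    {"x":0.28,"y":0,"z":-1.02,"ax":0,"ay":-1.43,"az":0,"hand":18},
    {"x":0.43,"y":0,"z":-1.34,"ax":0,"ay":-1.91,"az":0,"hand":18},
    {"x":0.61,"y":0,"z":-1.63,"ax":0,"ay":-2.39,"az":0,"hand":18},
    {"x":0.61,"y":0,"z":-1.63,"ax":0,"ay":-2.39,"az":0,"hand":18},
    {"x":0.61,"y":0,"z":-1.63,"ax":0,"ay":-2.39,"az":0,"hand":18},
  ],
)

```text
clock: 12.25
eef_pos: [556.4, 174.5, 156.1]
tcp_rot: [3.14, 0.401, -3.017]
contact_force: [-2.8, 8.0, -4.3]
opening: 0.278
grasp_force: 39.6
```

```bash
python3 - <<'E'
from h import *
for th in (.75,.8,.85,.9): knob(th,-th/2,15.4)
S,T,W=[imaging.camera_info(n) for n in("scene","top","wrist")]
mk=lambda c,a,y,rr=90:proj(c,stage(P,[-60+rr*np.cos(a),y,42+rr*np.sin(a)]))[0]
img=np.zeros((600,800,3),np.uint8)
for n,c,k,ox,oy,sc in(("scene",S,0,0,0,9),("top",T,1,400,0,9),("wrist",W,2,400,300,5)):
    f=imaging.grab_frame(n)[:,:,::-1]; h=300 if n!="scene" else 600
    m=mk(c,.87,-76); w_,h_=int(400/sc),int(h/sc); u0,v0=int(m[0]-w_/2),int(m[1]-h_/2)
    M=np.float32([[sc,0,-u0*sc],[0,sc,-v0*sc]])
    img[oy:oy+h,ox:ox+400]=cv2.warpAffine(f,M,(400,h),flags=cv2.INTER_CUBIC)
    print(n,"u0v0",u0,v0,[((mk(c,a,y)-[u0,v0])*sc+[ox,oy]).round().tolist() for a in(.8,.9) for y in(-55,-70,-84)])
cv2.imwrite("pics/c.png",img)
E
```

```text
th 0.75 lean z [ 0.36  0.05 -0.93]
t 12.25 pos [556.4 174.5 156.1] F [-2.8  8.  -4.3] open 23.7
units [-0.037 -0.03   0.17 ] [0.017 0.253 0.002]
th 0.8 lean z [ 0.39  0.05 -0.92]
t 12.25 pos [556.4 174.5 156.1] F [-2.8  8.  -4.3] open 23.7
units [ 0.02  -0.03   0.004] [0.017 0.014 0.002]
th 0.85 lean z [ 0.41  0.05 -0.91]
t 12.25 pos [556.4 174.5 156.1] F [-2.8  8.  -4.3] open 23.7
units [ 0.085 -0.03  -0.158] [ 0.017 -0.225  0.001]
th 0.9 lean z [ 0.43  0.05 -0.9 ]
t 12.25 pos [556.4 174.5 156.1] F [-2.8  8.  -4.3] open 23.7
units [ 0.159 -0.03  -0.317] [ 0.017 -0.463  0.001]
scene u0v0 268 173 [[132.0, 273.0], [190.0, 295.0], [244.0, 315.0], [121.0, 272.0], [179.0, 293.0], [234.0, 314.0]]
top u0v0 277 194 [[533.0, 149.0], [582.0, 143.0], [627.0, 139.0], [537.0, 170.0], [586.0, 165.0], [632.0, 160.0]]
wrist u0v0 46 40 [[855.0, 488.0], [699.0, 488.0], [554.0, 488.0], [819.0, 438.0], [653.0, 438.0], [499.0, 438.0]]
```

View pics/c.png

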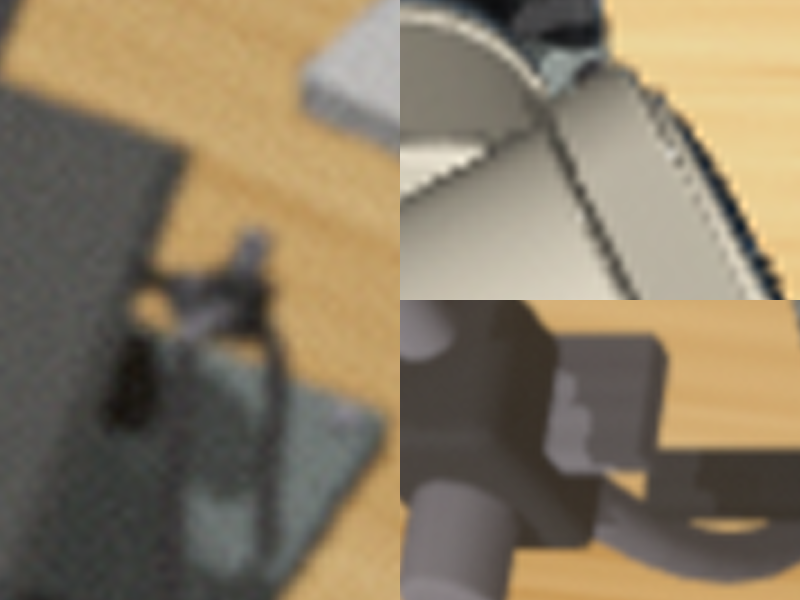

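The picture shows the pointer in the wrist panel at about (720,483) and the pale blade at (610,402), about 0.13–0.16 rad above it. The current line of sight mixes radius with angle. I'll lean the hand back about the ball so the camera looks along the radius, and measure the rows numerically from there.

```bash
python3 - <<'E'
from h import *
for th,p in ((.82,-.3),(.84,-.2),(.86,-.1),(.88,0),(.9,.1),(.9,.2),(.9,.3),(.9,.4)): knob(th,p,15.4)
E
```

```text
th 0.82 lean z [ 0.29  0.04 -0.96]
t 12.4 pos [556.8 174.5 155.7] F [-2.   9.3 -4.5] open 23.6
units [ 0.083 -0.03  -0.074] [ 0.016  0.964 -0.   ]
th 0.84 lean z [ 0.2   0.02 -0.98]
t 12.4 pos [556.8 174.5 155.7] F [-2.   9.3 -4.5] open 23.6
units [ 0.143 -0.03  -0.143] [0.016 1.919 0.   ]
th 0.86 lean z [ 0.1   0.01 -1.  ]
t 12.4 pos [556.8 174.5 155.7] F [-2.   9.3 -4.5] open 23.6
units [ 0.204 -0.03  -0.215] [1.600e-02 2.874e+00 1.000e-03]
th 0.88 lean z [-0.  0. -1.]
t 12.4 pos [556.8 174.5 155.7] F [-2.   9.3 -4.5] open 23.6
units [ 0.265 -0.03  -0.289] [1.600e-02 3.829e+00 2.000e-03]
th 0.9 lean z [-0.1  -0.01 -1.  ]
t 12.4 pos [556.8 174.5 155.7] F [-2.   9.3 -4.5] open 23.6
units [ 0.326 -0.029 -0.365] [1.600e-02 4.783e+00 3.000e-03]
th 0.9 lean z [-0.2  -0.02 -0.98]
t 12.4 pos [556.8 174.5 155.7] F [-2.   9.3 -4.5] open 23.6
units [ 0.352 -0.029 -0.381] [1.600e-02 5.738e+00 4.000e-03]
th 0.9 lean z [-0.29 -0.04 -0.96]
t 12.4 pos [556.8 174.5 155.7] F [-2.   9.3 -4.5] open 23.6
units [ 0.377 -0.029 -0.4  ] [1.600e-02 6.693e+00 5.000e-03]
th 0.9 lean z [-0.39 -0.05 -0.92]
t 12.4 pos [556.8 174.5 155.7] F [-2.   9.3 -4.5] open 23.6
units [ 0.399 -0.029 -0.421] [1.600e-02 7.648e+00 5.000e-03]
```

Call:
drive_tool(
  plan=[
    {"x":0.04,"y":0.01,"z":-0.04,"ax":0,"ay":0.5,"az":0,"hand":18},
    {"x":0.08,"y":0.02,"z":-0.07,"ax":0,"ay":0.96,"az":0,"hand":18},
    {"x":0.11,"y":0.02,"z":-0.11,"ax":0,"ay":1.45,"az":0,"hand":18},
    {"x":0.14,"y":0.02,"z":-0.14,"ax":0,"ay":1.92,"az":0,"hand":18},
    {"x":0.17,"y":0.02,"z":-0.18,"ax":0,"ay":2.4,"az":0,"hand":18},
    {"x":0.2,"y":0.02,"z":-0.22,"ax":0,"ay":2.87,"az":0,"hand":18},
    {"x":0.27,"y":0.02,"z":-0.29,"ax":0,"ay":3.83,"az":0,"hand":18},
    {"x":0.27,"y":0.02,"z":-0.29,"ax":0,"ay":3.83,"az":0,"hand":18},
  ],
)

```text
clock: 13.2
eef_pos: [539.8, 172.5, 163.4]
tcp_rot: [3.141, -0.003, -3.018]
contact_force: [0.6, 2.1, -3.5]
opening: 0.274
grasp_force: 42.3
```

```bash
python3 - <<'E'
from h import *
for th,p in ((.88,0),(.9,.1),(.9,.2),(.9,.3),(.9,.4)): knob(th,p,15.4)
E
```

```text
th 0.88 lean z [-0.  0. -1.]
t 13.2 pos [539.8 172.5 163.4] F [ 0.6  2.1 -3.5] open 23.4
units [ 0.013 -0.033 -0.008] [ 0.006 -0.024 -0.002]
th 0.9 lean z [-0.1  -0.01 -1.  ]
t 13.2 pos [539.8 172.5 163.4] F [ 0.6  2.1 -3.5] open 23.4
units [ 0.1   -0.033 -0.054] [ 0.006  0.931 -0.002]
th 0.9 lean z [-0.2  -0.02 -0.98]
t 13.2 pos [539.8 172.5 163.4] F [ 0.6  2.1 -3.5] open 23.4
units [ 0.13  -0.033 -0.058] [ 0.007  1.885 -0.002]
th 0.9 lean z [-0.29 -0.04 -0.96]
t 13.2 pos [539.8 172.5 163.4] F [ 0.6  2.1 -3.5] open 23.4
units [ 0.16  -0.033 -0.066] [ 7.00e-03  2.84e+00 -1.00e-03]
th 0.9 lean z [-0.39 -0.05 -0.92]
t 13.2 pos [539.8 172.5 163.4] F [ 0.6  2.1 -3.5] open 23.4
units [ 0.189 -0.033 -0.076] [ 7.000e-03  3.795e+00 -1.000e-03]
```

Call:
drive_tool(
  plan=[
    {"x":0.05,"y":0,"z":-0.03,"ax":0,"ay":0.47,"az":0,"hand":18},
    {"x":0.09,"y":0,"z":-0.05,"ax":0,"ay":0.94,"az":0,"hand":18},
    {"x":0.12,"y":0,"z":-0.06,"ax":0,"ay":1.9,"az":0,"hand":18},
    {"x":0.15,"y":0,"z":-0.07,"ax":0,"ay":2.85,"az":0,"hand":18},
    {"x":0.18,"y":0,"z":-0.08,"ax":0,"ay":3.8,"az":0,"hand":18},
    {"x":0.18,"y":0,"z":-0.08,"ax":0,"ay":3.8,"az":0,"hand":18},
  ],
)

```text
clock: 13.8
eef_pos: [532.4, 171.6, 166.1]
tcp_rot: [3.141, -0.397, -3.018]
contact_force: [2.6, 3.8, 1.1]
opening: 0.274
grasp_force: 43.0
```

```bash
cat > meas.py <<'E'
from h import *
W=imaging.camera_info("wrist"); st=monitor.sense()
f=imaging.grab_frame("wrist").astype(int); g=f.mean(2).astype(int)
np.save("f.npy",f)
mk=lambda a,y,rr=90:proj(W,stage(P,[-60+rr*np.cos(a),y,42+rr*np.sin(a)]))[0]
E=Ro.from_euler("xyz",st["tcp_rot"]).apply([0,0,1])
b=st["eef_pos"]-15.4*E; h=stage(P,[-60,0,42])[0]; d=b-h
print(st["eef_pos"].round(1),st["tcp_rot"].round(3),"F",st["contact_force"].round(1),"theta",np.arctan2(d[2],np.hypot(d[0],d[1])).round(3),"rad",np.linalg.norm([np.hypot(d[0],d[1]),d[2]]).round(1))
for a in(.85,.9,.95,1): print(a,[mk(a,y).round(1).tolist() for y in(-57,-70,-84)])
print("radial",[mk(.9,-70,q).round(1).tolist() for q in(80,90,100)])
E
python3 - <<'E'
from meas import *
c=mk(.9,-70).astype(int)
print("rows from",c[1]-26,"cols from",c[0]-34)
print(cv2.resize(g[c[1]-26:c[1]+26,c[0]-34:c[0]+36].astype(np.float32),(35,52),interpolation=cv2.INTER_AREA).astype(int).__str__() if 0 else "\n".join(" ".join("%3d"%v for v in g[i,c[0]-34:c[0]+36:3]) for i in range(c[1]-26,c[1]+26,1)))
E
```

```text
[532.4 171.6 166.1] [ 3.141 -0.397 -3.018] F [2.6 3.8 1.1] theta 0.887 rad 178.3
0.85 [[169.3, 172.9], [150.6, 173.0], [130.3, 173.0]]
0.9 [[168.3, 167.3], [149.4, 167.3], [128.9, 167.3]]
0.95 [[167.4, 161.4], [148.2, 161.4], [127.5, 161.4]]
1 [[166.5, 155.2], [147.1, 155.2], [126.3, 155.2]]
radial [[153.2, 160.6], [149.4, 167.3], [145.2, 174.6]]
rows from 141 cols from 115
161 161 127  87  81  74  95  95  94  89  67  63  61  66  93  86  74  72  73  73  72  74  87  88
159 159 129  87  82  73  96  95  95  93  78  63  61  61  84  86  73  73  73  72  72  76  88  88
157 157 133  87  83  74  95  95  95  94  89  65  62  61  71  85  73  73  73  72  72  80  87  88
156 155 135  87  83  74  94  94  94  94  94  73  62  60  62  80  73  73  74  73  72  82  87  88
156 155 139  87  83  74  94  93  94  93  93  84  64  61  60  72  74  73  73  72  72  86  87  89
158 157 145  88  83  75  91  91  92  93  92  91  71  62  60  63  72  72  72  73  74  86  88  89
159 159 131  87  83  74  78  77  85  92  93  92  83  64  60  60  67  72  72  73  73  87  87  89
158 157  90  87  84  75  57  56  71  91  90  91  90
[... 3568 characters left out ...]
  98  99  97  97  98  99  99
170 171 172 172 166 158  92  87  78  97  99  98  98  98 109  90 100 103 103 102 101 101 103 103
164 167 169 170 168 160  93  86  78  95  99  97  97  97 107  90 103 103 104 104 104 102 103 105
163 163 164 165 166 157 100  86  79  91 101 100  98  98 107  89 103 103 104 104 104 102 103 105
165 164 163 163 163 152 113  86  80  86 101 101 100 100 110  85 103 102 103 104 103 103 102 104
167 167 166 165 163 152 125  87  82  81  99 100 101 101 111  82 103 102 103 104 103 103 103 103
167 167 167 166 165 153 132  87  83  76  96  97  98  99 109  81 103 103 102 103 105 103 102 103
166 166 166 166 165 154 142  88  84  74  96  96  95  96 105  81 104 103 102 102 104 103 103 102
```

```bash
python3 - <<'E'
import numpy as np
f=np.load("f.npy")
print("brightness | G-R ; cols 136..160 step 2")
for v in range(150,180):
    print(v," ".join("%3d"%x for x in f[v,136:162:2].mean(1)),"|"," ".join("%3d"%x for x in f[v,136:162:2,1]-f[v,136:162:2,0]),"|"," ".join("%3d"%x for x in f[v,136:162:2,2]-f[v,136:162:2,0]))
E
```

```text
brightness | G-R ; cols 136..160 step 2
150  47  47  78  92  92  90  91  89  89  87  75  63  61 |  -8  -8 -20 -24 -24 -23 -24 -24 -24 -22 -14  -6  -5 | -18 -17 -47 -59 -58 -59 -58 -58 -58 -52 -30  -8  -6
151  49  46  72  92  92  92  92  91  91  91  85  68  62 |  -8  -8 -18 -24 -23 -23 -23 -23 -23 -24 -20  -9  -5 | -16 -17 -41 -58 -57 -57 -57 -57 -57 -57 -48 -15  -6
152  47  46  65  92  93  93  92  92  92  91  91  79  66 |  -8  -9 -14 -23 -24 -23 -23 -23 -22 -23 -22 -15  -6 | -17 -18 -33 -56 -57 -57 -57 -57 -56 -57 -55 -34 -11
153  48  46  61  93  93  93  93  93  92  92  92  89  75 |  -7  -8 -13 -24 -23 -23 -23 -22 -22 -23 -22 -21 -13 | -17 -18 -29 -57 -57 -57 -56 -56 -56 -56 -55 -50 -28
154  47  46  57  93  94  94  94  93  92  93  92  93  84 |  -8  -8 -11 -23 -24 -23 -22 -23 -23 -22 -23 -23 -16 | -17 -18 -27 -55 -57 -57 -56 -57 -56 -56 -56 -55 -40
155  46  46  52  90  92  92  92  92  92  92  92  92  86 |  -9  -7 -10 -22 -22 -24 -22 -22 -22 -22 -23 -22 -16 | -19 -17 -22 -54 -55 -56 -54 -54 -54 -55 -56 -55 -40
156  47  45  48  85  89  88  88  88  87  90  93  92  83 |  -9  -9  -9 -18 -1
[... 3159 characters left out ...]
 -43 -45 -16 -15 -14 -13 -12 -14 -13 -12  -8
176  52  55  90  90  73  71  70  70  70  74  75  74  62 |  -8 -10 -20 -21 -14 -13 -14 -14 -13 -14 -15 -15  -7 | -17 -23 -51 -50 -33 -31 -32 -32 -30 -34 -33 -33 -15
177  53  63  96  97  90  89  89  88  89  95  96  94  76 |  -8 -12 -23 -22 -20 -20 -20 -19 -20 -22 -23 -23  -8 | -17 -27 -56 -56 -50 -48 -49 -49 -49 -54 -54 -54 -21
178  54  69  97  98  97  97  97  96  96 104 104 103  82 |  -8 -13 -22 -22 -22 -21 -22 -22 -22 -25 -26 -24  -9 | -17 -28 -55 -56 -55 -54 -55 -55 -55 -61 -62 -60 -24
179  68  73  97  98  97  97  98  98  98 103 107 107  83 |  -7 -10 -22 -23 -23 -22 -23 -22 -21 -23 -23 -24  -9 | -12 -21 -55 -56 -56 -55 -55 -55 -54 -58 -60 -60 -25
```

```bash
cat > meas2.py <<'E'
from meas import *
d=f[:,:,2]-f[:,:,0]
for n,c0,c1 in(("blade",142,149),("pointer",153,160)):
    B=d[135:195,c0:c1].mean(1); G=g[135:195,c0:c1].mean(1)
    print(n," ".join(f"{135+i}:{int(G[i])}/{int(B[i])}" for i in range(12,48)))
E
python3 - <<'E'
from h import *
for th in(.887,.91,.937,.955,.97): knob(th,.4,15.4)
E
```

```text
th 0.887 lean z [-0.39 -0.05 -0.92]
t 13.85 pos [532.1 171.6 166.4] F [ 4.   2.4 -0.2] open 23.2
units [-0.007 -0.034  0.009] [ 0.003  0.052 -0.003]
th 0.91 lean z [-0.39 -0.05 -0.92]
t 13.85 pos [532.1 171.6 166.4] F [ 4.   2.4 -0.2] open 23.2
units [ 0.072 -0.034 -0.013] [ 0.003  0.052 -0.003]
th 0.937 lean z [-0.39 -0.05 -0.92]
t 13.85 pos [532.1 171.6 166.4] F [ 4.   2.4 -0.2] open 23.2
units [ 0.165 -0.034 -0.037] [ 0.003  0.052 -0.003]
th 0.955 lean z [-0.39 -0.05 -0.92]
t 13.85 pos [532.1 171.6 166.4] F [ 4.   2.4 -0.2] open 23.2
units [ 0.227 -0.034 -0.052] [ 0.003  0.052 -0.003]
th 0.97 lean z [-0.39 -0.05 -0.92]
t 13.85 pos [532.1 171.6 166.4] F [ 4.   2.4 -0.2] open 23.2
units [ 0.28  -0.034 -0.063] [ 0.003  0.052 -0.003]
```

Call:
drive_tool(
  plan=[
    {"x":0.05,"y":0,"z":-0.01,"ax":0,"ay":0,"az":0,"hand":18},
    {"x":0.1,"y":0,"z":-0.03,"ax":0,"ay":0,"az":0,"hand":18},
    {"x":0.17,"y":0,"z":-0.05,"ax":0,"ay":0,"az":0,"hand":18},
    {"x":0.17,"y":0,"z":-0.05,"ax":0,"ay":0,"az":0,"hand":18},
    {"x":0.17,"y":0,"z":-0.05,"ax":0,"ay":0,"az":0,"hand":18},
  ],
)

```text
clock: 14.35
eef_pos: [523.4, 170.5, 173.1]
tcp_rot: [3.141, -0.398, -3.017]
contact_force: [2.5, 4.6, 0.0]
opening: 0.276
grasp_force: 43.2
```

```bash
python3 meas2.py
```

```text
[523.4 170.5 173.1] [ 3.141 -0.398 -3.017] F [2.5 4.6 0. ] theta 0.951 rad 178.4
0.85 [[171.7, 187.0], [153.4, 187.0], [133.8, 187.0]]
0.9 [[170.8, 181.7], [152.3, 181.7], [132.4, 181.7]]
0.95 [[169.9, 176.1], [151.2, 176.1], [131.1, 176.1]]
1 [[169.1, 170.2], [150.2, 170.2], [129.9, 170.2]]
radial [[156.0, 174.6], [152.3, 181.7], [148.3, 189.3]]
blade 147:63/-14 148:62/-11 149:62/-10 150:62/-10 151:64/-11 152:68/-17 153:75/-27 154:81/-38 155:87/-48 156:90/-55 157:90/-58 158:89/-59 159:90/-58 160:91/-57 161:91/-57 162:91/-55 163:88/-53 164:85/-50 165:82/-48 166:80/-47 167:79/-46 168:78/-45 169:76/-44 170:73/-39 171:69/-23 172:65/-12 173:67/-9 174:72/-8 175:75/-7 176:78/-7 177:79/-6 178:82/-7 179:86/-6 180:89/-6 181:88/-6 182:79/-7
pointer 147:90/-56 148:91/-55 149:92/-54 150:91/-50 151:87/-44 152:79/-34 153:72/-25 154:65/-16 155:62/-9 156:61/-7 157:62/-7 158:64/-9 159:67/-15 160:73/-25 161:82/-38 162:91/-50 163:99/-59 164:101/-61 165:101/-61 166:100/-62 167:99/-61 168:97/-60 169:96/-59 170:94/-54 171:88/-41 172:82/-28 173:80/-25 174:78/-24 175:72/-21 176:61/-13 177:54/-9 178:52/-9 179:51/-9 180:51/-9 181:52/-9 182:53/-10
```

Call:
drive_tool(
  plan=[
    {"x":0.03,"y":0,"z":-0.01,"ax":0,"ay":0,"az":0,"hand":18},
    {"x":0.06,"y":0,"z":-0.015,"ax":0,"ay":0,"az":0,"hand":18},
    {"x":0.08,"y":0,"z":-0.02,"ax":0,"ay":0,"az":0,"hand":18},
    {"x":0.08,"y":0,"z":-0.02,"ax":0,"ay":0,"az":0,"hand":18},
    {"x":0.08,"y":0,"z":-0.02,"ax":0,"ay":0,"az":0,"hand":18},
  ],
)

```text
clock: 14.9
eef_pos: [520.5, 170.1, 175.3]
tcp_rot: [3.141, -0.398, -3.017]
contact_force: [2.3, 3.9, 0.3]
opening: 0.269
grasp_force: 43.2
```

```bash
python3 - <<'E'
from meas import *
d=f[:,:,2]-f[:,:,0]
print("cols 138..166 step 2")
for v in range(170,198): print(v," ".join("%3d"%x for x in g[v,138:168:2]),"|"," ".join("%3d"%x for x in d[v,138:168:2]))
E
```

```text
[520.5 170.1 175.3] [ 3.141 -0.398 -3.017] F [2.3 3.9 0.3] theta 0.972 rad 178.6
0.85 [[172.4, 191.4], [154.2, 191.4], [134.7, 191.4]]
0.9 [[171.4, 186.2], [153.1, 186.2], [133.4, 186.2]]
0.95 [[170.6, 180.6], [152.1, 180.6], [132.1, 180.7]]
1 [[169.8, 174.9], [151.1, 174.9], [131.0, 174.9]]
radial [[156.7, 179.0], [153.1, 186.2], [149.2, 193.9]]
cols 138..166 step 2
170  51  49  47  71  91  91  91  90  92 100 100  96  85  72  68 | -17 -17 -17 -41 -58 -56 -56 -58 -57 -62 -62 -58 -43  -5  -4
171  50  50  46  65  91  91  91  91  91 100  98  91  81  72  71 | -17 -16 -17 -33 -57 -57 -56 -57 -57 -63 -61 -57 -41  -3  -2
172  51  48  46  60  90  91  91  91  92 100  94  91  82  73  72 | -17 -17 -16 -29 -58 -58 -57 -57 -57 -63 -60 -55 -40  -3  -2
173  50  47  47  56  90  90  90  90  93 100  95  90  82  72  72 | -17 -17 -16 -27 -57 -58 -58 -57 -59 -63 -58 -56 -40  -4  -2
174  49  46  46  52  90  91  91  91  95 100  95  90  82  72  73 | -17 -17 -16 -23 -54 -56 -55 -55 -58 -61 -58 -55 -41  -4  -3
175  49  47  46  49  85  87  87  87  90  93  92  91  83  74  73 | -17 -18 -17 -19 -39 -39 -38 -38 -4
[... 2097 characters left out ...]
  98  98 | -16 -16 -18 -25 -51 -55 -54 -53 -54 -54 -57 -59 -28  -5  -5
193  55  52  49  71  95  95  95  95  95  95  97 106 104 103 102 | -16 -16 -18 -37 -55 -55 -55 -56 -54 -54 -54 -60 -30  -6  -6
194  56  52  49  84  96  95  94  94  94  94  98 105 102 103 102 | -16 -16 -20 -47 -56 -56 -56 -55 -54 -54 -56 -61 -30  -7  -5
195  55  53  55  92  96  96  95  95  94  94 100 105  96 103 103 | -16 -15 -22 -51 -55 -56 -54 -55 -56 -55 -57 -60 -27  -7  -6
196  55  54  62  96  98  97  96  95  95  94 100 104  91 103 103 | -16 -16 -25 -53 -55 -54 -54 -54 -54 -54 -58 -60 -24  -6  -6
197  56  56  66  97  98  98  98  97  97  96  99 104  88 103 103 | -16 -16 -22 -53 -54 -54 -54 -54 -53 -53 -55 -59 -24  -7  -6
```

Call:
drive_tool(
  plan=[
    {"x":0.012,"y":0,"z":-0.003,"ax":0,"ay":0,"az":0,"hand":18},
    {"x":0.023,"y":0,"z":-0.005,"ax":0,"ay":0,"az":0,"hand":18},
    {"x":0.023,"y":0,"z":-0.005,"ax":0,"ay":0,"az":0,"hand":18},
    {"x":0.023,"y":0,"z":-0.005,"ax":0,"ay":0,"az":0,"hand":18},
    {"x":0.023,"y":0,"z":-0.005,"ax":0,"ay":0,"az":0,"hand":18},
  ],
)

```text
clock: 15.45
eef_pos: [519.3, 170.0, 175.8]
tcp_rot: [3.141, -0.399, -3.017]
contact_force: [2.3, 5.6, 0.3]
opening: 0.273
grasp_force: 43.4
```

```bash
python3 - <<'E'
from meas import *
d=f[:,:,2]-f[:,:,0]
for n,a,b in(("blade",148,153),("pointer",157,161)): print(n,[(v,int(g[v,a:b].mean()),int(d[v,a:b].mean())) for v in range(173,192)])
E
```

```text
[519.3 170.  175.8] [ 3.141 -0.399 -3.017] F [2.3 5.6 0.3] theta 0.979 rad 178.3
0.85 [[172.6, 193.2], [154.6, 193.2], [135.1, 193.2]]
0.9 [[171.7, 188.0], [153.4, 188.0], [133.8, 188.0]]
0.95 [[170.9, 182.5], [152.4, 182.5], [132.5, 182.5]]
1 [[170.1, 176.7], [151.4, 176.7], [131.3, 176.7]]
radial [[157.1, 180.7], [153.4, 188.0], [149.6, 195.8]]
blade [(173, 91, -57), (174, 91, -57), (175, 91, -57), (176, 91, -54), (177, 87, -33), (178, 79, -9), (179, 78, -6), (180, 78, -6), (181, 79, -6), (182, 79, -6), (183, 79, -5), (184, 79, -6), (185, 83, -5), (186, 87, -5), (187, 88, -5), (188, 89, -8), (189, 91, -29), (190, 92, -52), (191, 94, -55)]
pointer [(173, 96, -60), (174, 95, -59), (175, 93, -58), (176, 94, -57), (177, 92, -51), (178, 86, -41), (179, 70, -28), (180, 50, -12), (181, 47, -9), (182, 47, -9), (183, 49, -9), (184, 50, -9), (185, 50, -9), (186, 58, -17), (187, 79, -39), (188, 93, -52), (189, 96, -55), (190, 99, -58), (191, 99, -59)]
```

The pointer and blade centres now agree within 0.1 px: rows 182.9 and 183.0.

```bash
python3 -c "
from rig import r
print(r.sign_off())"
```

```text
the job is handed in; nothing more can be done
None
```

I pressed the plain sample flush into the recess, swung the plate up until its pointer lined up with the index blade in the wrist camera (about 0.95 rad), and handed in the job at about 15.5 s still gripping the knob; the result of the judging was not shown.

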